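# Stop-button check on the screen laminator

### The job

Do the start-of-shift check of the laminator's emergency stop: push its three-lobed mushroom head down until it latches, then push one of its lobes round clockwise (seen from above) until the head pops back up, and then press the square reset button. Do all this by pushing with the fingertips: do not force the mushroom and never take its head between the fingers. Do not press the round start button, leave the loose things where they are, and finish clear of the machine with the head up and turned back and both push buttons out.

Things in the scene. Friction and masses are not known exactly. Their poses are not given: they have to be found in the camera images.
- laminator: white benchtop screen laminator, fixed. Its control deck is the flat aluminium top, 75 mm above the bench, 270 x 150 mm (its x, y); origin on the bench under the middle of the deck, x away from the operator, z up. The mushroom stop is on the front half of the deck, two push buttons 72 mm apart at its rear. Beside the deck, at y = 82 to 288 mm, stands the vacuum chamber, top 121 mm above the bench
- stop_unit: the whole stop unit on the deck: flat round plate 90 mm across, 1.5 mm thick, on it a black collar 48 mm across, up to 12.5 mm above the deck, and above this the mushroom head. Origin on the deck (75 mm above the bench) on the button's axis; z up. It may be mounted turned by up to 0.6 rad
- stop_crown (a point): top of the mushroom head on its axis, 44 mm above the deck with the head out, 36 mm pressed in; moves and turns with the head. The head is a domed hub 46 mm across and 22 mm tall with three lobes 120 degrees apart (see stop_lobe0). The point's x axis points along one of the lobes, z up
- stop_lobe0 (a point): top of the first lobe, at the centre of its round end: 25 mm from the axis along the crown's x, 6 mm below the crown. Each lobe is 18 mm wide with straight upright sides and a round end that reaches 34 mm from the axis, and 14 mm tall (6 mm to 20 mm below the crown). Between two lobes closed fingertips up to about 30 mm wide fit, coming down from above, to push sideways on a lobe
- stop_lobe1 (a point): the same point of the next lobe, 120 degrees on, counter-clockwise seen from above
- stop_lobe2 (a point): the same point of the third lobe, 240 degrees on, counter-clockwise seen from above
- stop_press (a joint): how far the mushroom head is pushed in, m: 0 out, 0.008 fully in. It takes about 11 N to start it moving and less farther in; beyond about 6.5 mm it goes over centre and stays in by itself. Twisting brings it out again
- stop_twist (a joint): how far the head is twisted clockwise seen from above, rad: 0 to 0.95, with a spring that turns it back to 0 when let go. It takes about 5 N sideways on a lobe, 26 mm from the axis. Twisting lifts a latched head by 6 mm per rad; past about 0.5 rad it no longer stays in: it pops fully out by itself at 0.5 to 0.9 rad, or when the finger that rubs on it backs off
- reset_top (a point): centre of the top face of the square reset button: a grey square cap, 27 mm wide, in a square steel bezel 36 mm wide; 14 mm above the deck, 10 mm above its bezel; z up, x as the laminator's x
- reset (a joint): how far the reset button is pushed in, m: 0 out, 0.004 fully in, which takes about 4.6 N; it springs back. It counts as pressed beyond 0.003
- start_top (a point): centre of the top face of the round start button: a grey round cap, 27 mm across, in a round steel bezel 36 mm across; 14 mm above the deck
- start (a joint): how far the start button is pushed in, m: 0 out, 0.004 fully in; it must not be pressed
- screw_jar: small closed glass jar with a metal lid, 26 mm across, 32 mm tall, standing on the control deck; origin at the centre of its base
- tweezers: steel tweezers, about 120 mm long, 15 mm wide and 6 mm thick, lying on the chamber lid; origin at the underside of their middle, x along them
- phone: black smartphone, 147 x 71 x 8 mm, lying on the bench by the deck; origin at the centre of its underside, x along it
- flux_bottle: white plastic bottle, 32 mm across, 62 mm tall, standing on the bench by the deck; origin at the centre of its base
- solder_spool: reel of solder, 54 mm across, 30 mm tall, standing flat on the bench beside the deck; origin at the centre of its base
- screwdriver: screwdriver, 140 mm long, lying on the chamber lid; origin on its underside, x from handle to blade

How it is judged (in metres and radians):
On the way, in this order (a step that is already met when the one before it is completed fails the run):
1. the mushroom head is pushed fully in (over 7 mm) and latches (value of joint stop_press above 0.007 m), for 0.1 s.
2. the head is twisted clockwise (over 0.2 rad) (value of joint stop_twist above 0.2 rad).
3. the head has popped back out (within 1.5 mm) (value of joint stop_press below 0.0015 m), for 0.1 s.
4. the square reset button is pressed (over 3 mm) (value of joint reset above 0.003 m), for 0.05 s.
At the end, for the whole second after the job is handed in: The mushroom head is out (within 1.5 mm) and turned back (within 0.12 rad), the reset and start buttons are out (within 1 mm), and each of the six loose things is within 20 mm of where it was (value of joint stop_press below 0.0015 m and value of joint stop_twist below 0.12 rad and value of joint each of reset, start below 0.001 m and distance of each of screw_jar, tweezers, phone, flux_bottle, solder_spool, screwdriver from where it was at the start of the episode below 0.02 m); the robot touches nothing.
It fails at once if the start button is pressed (over 2 mm) (value of joint start above 0.002 m).
It fails at once if the mushroom head or one of its lobes is taken between the fingers ((horizontal distance between the grasp point and stop_crown below 0.015 m and z of the grasp point in the frame of stop_crown below 0.008 m) or (horizontal distance between the grasp point and stop_lobe0 below 0.009 m and z of the grasp point in the frame of stop_lobe0 below 0.012 m) or (horizontal distance between the grasp point and stop_lobe1 below 0.009 m and z of the grasp point in the frame of stop_lobe1 below 0.012 m) or (horizontal distance between the grasp point and stop_lobe2 below 0.009 m and z of the grasp point in the frame of stop_lobe2 below 0.012 m)).
It fails at once if the stop unit is forced (over 45 N from the fingers) (contact force between the fingers and stop_unit above 45 N).
It fails at once if one of the loose things is shifted or lifted by more than 20 mm (distance of any of screw_jar, tweezers, phone, flux_bottle, solder_spool, screwdriver from where it was at the start of the episode above 0.02 m).
It also fails if it takes over 51 s, if anything falls off the work surface, if the arm or the gripper's body presses on something with over 40 N, if the wrist force passes 120 N, or if a joint passes its speed limit or range.

### The arm

A 6-joint arm with a two-finger parallel gripper is mounted at the origin on the work surface. World frame = base frame: x ahead of the robot, y to its left, z up, the work surface at z = 0. Lengths are in mm, angles in rad, forces in N, time in s.
With the tool pointing down it reaches from about 350 to 975 mm from the base axis. Payload 7.1 kg.
Tool frame: the origin (TCP) lies on the mounting face of the last link; the fingertips stand 182 mm ahead of it and the grasp point (between the pads) lies 163 mm ahead of it (ctrl.tip_reach is the distance from the TCP to the fingertips, in mm); z points along the fingers, y is the direction in which the jaws open and shut (so a half turn about z gives the same grasp; the last joint's range is limited). The gripper opens to 88 mm and grips with 3 to 60 N. Pads are 20 mm wide; open, the fingers measure 115 mm over their backs; the gripper's body (75 mm by 178 mm) begins 61 mm behind the grasp point.
Start: joints at [1.215, 0.423, 1.63, -0, 1.089, -0.019], TCP at [206.511, 589.881, 404.675] pointing down, gripper open.
Joint ranges: [-3, 3], [-0.9, 2.11], [0.09, 2.58], [-1.31, 4.45], [0.11, 2.69], [-2.54, 2.54]. Speed limits (rad/s): [2.39, 2.39, 3.01, 3.14, 3.14, 3.14].

### API

Orientations are given as a rotation vector (axis times angle).
In Python, from workcell import ctrl gives the robot as it stands.
- The arm moves only by the tool jog_arm, never from a script. Its argument "steps" is a list that holds one entry, the list of rows, each a list of 7 numbers: the shift along the tool's x, y, z in m, then the turn, a rotation vector about the tool's x, y, z in degrees, then the gripper's target within -1 to 1 (shut at 1, half-way at 0, fully open at -1). A call has 1 to 20 rows; each row shifts and turns the commanded pose from where the row before left it, along the tool's axes as they then stand; what a row does not reach is not made up. A row lasts 1/12 s, in which the tool goes at most 41.7 mm and 7.16 degrees, less where a joint would pass 70% of its speed; a pose out of reach is approached as far as the arm can. A call is refused whole if a number of a shift passes 0.0417 or a number of a turn 7.16, either way. A call with a gripper value outside its range is refused whole. The fingers move at their own pace and stop on an object; the grip force is fixed at half the most. Time passes only in rows, so rows that do not move let the fingers close. It gives the time, the measured TCP pose, the force and the opening at its end, in the units of the state.
- ctrl.get_obs(): the state, without advancing time (a new reading comes with each control period).
- ctrl.get_image(name): name is "scene" or "top"; returns the picture (384x512x3 uint8, red, green, blue); there is no depth.
- ctrl.camera_info(name): a dict with "fx", "fy", "cx", "cy" (pixels), "origin" and "attitude" of the camera in the world. Camera axes: x right, y down, z forward; pixel columns grow to the right and rows downward; lengths in mm; the calibration is good to about 2 mm. A picture is of the moment at which its call begins. camera_info takes no time and is no camera call.
- ctrl.close_job(): hands the job in, once; it reports no verdict.
Trained networks look in the newest picture that a camera, given by its name, has taken for a name from the list of things; names that differ only in an ending like _2 or _b are one class to them, and where a whole thing is asked for, a point or a joint stands for the part that bears it (a point fixed in the world has none). Each returns a list of dicts, best first, with "p" (0 to 1); they miss things now and then, are a little off and sometimes report something else, mostly with a low value. They report only what shows in the picture. A call takes as long as a camera call.
- ctrl.look_for(thing, camera): "bbox" ([left, top, right, bottom] in pixels, round what is visible of it).
- ctrl.trace(thing, camera): "pixels" (384x512 bool, what is visible of it) and "bbox" ([left, top, right, bottom] in pixels, round what is visible of it).
- ctrl.landmark_of(thing, camera): "uv" ([column, row] in pixels: a listed point, or the origin of a listed thing).
The state is a dict: "t": time; "qpos": joint angles; "qvel": joint speeds; "joint_torque": joint torques, N m; "ee_pos": TCP position; "orientation": TCP orientation; "ft_force": force on the tool from outside, world axes, zero at the start; "moment": the same for the moment, N m; "width": finger opening in mm.
Only numpy, scipy, OpenCV 4.12 (cv2) and the standard library are available. Lean on these libraries where they do the work, as an engineer would, in place of code of your own. Each camera call takes 0.05 s, during which the arm holds its last target.

## Working session

There is one attempt and no reset: what is moved stays moved. The work goes in short steps, Python scripts to look and compute and a tool call to move; the robot and the scene stay as the last step left them, time stands still between calls to the robot, and variables do not carry over. Pictures are saved under pics/ and viewed, and the job is handed in when it is done.

Besides the shell and the picture viewer there is one more tool, called after "Call:" as name(argument=value, ...) on one line, values as JSON. jog_arm: Moves the arm, as the interface text tells. Its arguments: {"type":"object","properties":{"steps":{"type":"array"}},"required":["steps"]}

```bash
mkdir -p pics; ls; python3 - <<'E'
from workcell import ctrl
import cv2
print(ctrl.get_obs())
for n in("scene","top"):
    print(n,ctrl.camera_info(n))
    im=ctrl.get_image(n); cv2.imwrite(f"pics/{n}0.png",cv2.cvtColor(im,cv2.COLOR_RGB2BGR))
    for t in("stop_crown","stop_lobe0","stop_lobe1","stop_lobe2","reset_top","start_top","stop_unit","laminator","screw_jar"):
        print(t,[(d["p"],d["uv"]) for d in ctrl.landmark_of(t,n)][:3])
E
```

```text
pics
{'t': 0.0, 'qpos': array([ 1.21500502e+00,  4.23825271e-01,  1.63068294e+00,  5.04712982e-06,
        1.08860155e+00, -1.90048365e-02]), 'qvel': array([ 0.00074578, -0.00073047, -0.00200827, -0.00115329, -0.00125077,
       -0.00047886]), 'joint_torque': array([ 3.72609036e-03, -5.44633126e+01, -2.73659617e+01,  6.46302430e-02,
        2.26467516e-02, -1.27993844e-04]), 'ee_pos': array([206.41594909, 589.63515068, 403.9139854 ]), 'orientation': array([-5.26481689e-01, -3.09687141e+00,  2.33982225e-03]), 'ft_force': array([-0.38653266, -0.88139737,  0.26167926]), 'moment': array([0.01842727, 0.02771271, 0.03273589]), 'width': 87.70263862350136}
scene {'fx': 386.87472303388626, 'fy': 386.87472303388626, 'cx': 251.44332776079295, 'cy': 189.89569838922574, 'origin': array([1041.32358306, -182.68317247,  712.88640226]), 'attitude': array([-2.02564635, -1.49351644,  0.53851354])}
stop_crown [(0.9, [273.8, 152.3])]
stop_lobe0 [(0.7, [280.4, 151.5]), (0.67, [283.3, 167.3]), (0.66, [263.8, 153.8])]
stop_lobe1 [(0.7, [280.4, 151.5]), (0.67, [283.3, 167.3]), (0.66, [263.8, 153.8])]
stop_lo
[... 385 characters left out ...]
.1533142857517, 'cx': 260.63391582945735, 'cy': 196.1912242136705, 'origin': array([ 437.81709275,  -22.71622279, 1145.82654964]), 'attitude': array([-2.13537354,  2.17772236, -0.11866624])}
stop_crown [(0.73, [228.9, 235.6])]
stop_lobe0 [(0.78, [224.0, 240.3]), (0.77, [231.4, 217.8]), (0.63, [240.7, 242.8])]
stop_lobe1 [(0.78, [224.0, 240.3]), (0.77, [231.4, 217.8]), (0.63, [240.7, 242.8])]
stop_lobe2 [(0.78, [224.0, 240.3]), (0.77, [231.4, 217.8]), (0.63, [240.7, 242.8])]
reset_top [(0.45, [255.8, 183.8])]
start_top [(0.4, [220.7, 175.0])]
stop_unit [(0.64, [230.3, 234.6])]
laminator [(0.75, [238.7, 214.5]), (0.43, [231.6, 219.9])]
screw_jar [(0.74, [241.6, 238.4]), (0.69, [206.5, 196.3])]
```

```bash
python3 - <<'E'
import cv2
for n in("scene","top"):
    im=cv2.imread(f"pics/{n}0.png")
    cv2.imwrite(f"pics/{n}0b.png",cv2.resize(im,(768,576),interpolation=cv2.INTER_CUBIC))
im=cv2.imread("pics/top0.png")[155:275,170:310]
cv2.imwrite("pics/topc.png",cv2.resize(im,None,fx=5,fy=5,interpolation=cv2.INTER_CUBIC))
im=cv2.imread("pics/scene0.png")[130:250,200:340]
cv2.imwrite("pics/scenec.png",cv2.resize(im,None,fx=5,fy=5,interpolation=cv2.INTER_CUBIC))
E
```

```text
(no output)
```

View pics/scene0b.png

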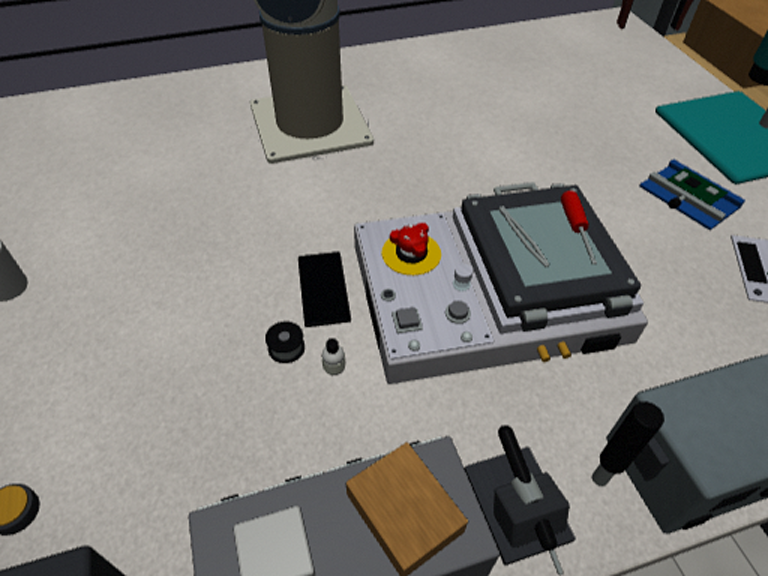

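View pics/top0b.png

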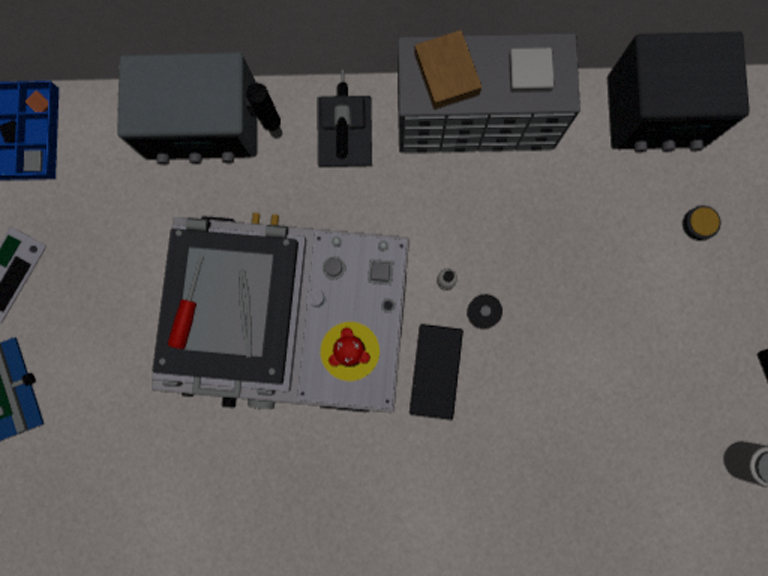

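View pics/topc.png

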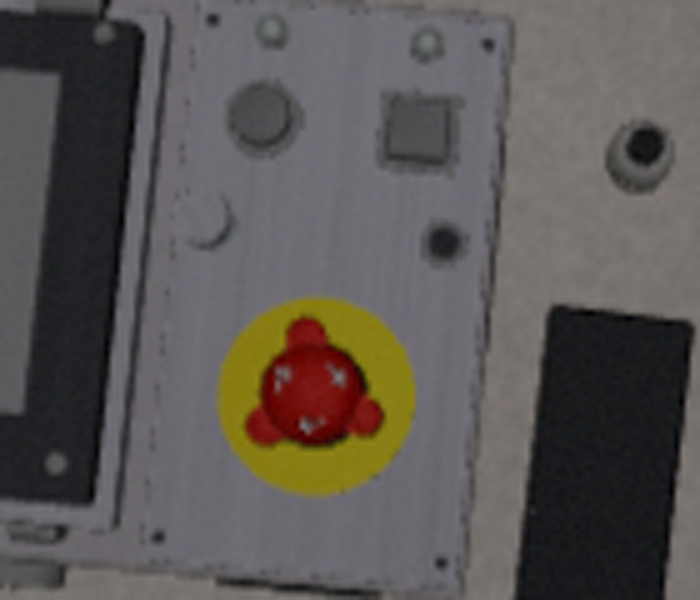

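View pics/scenec.png

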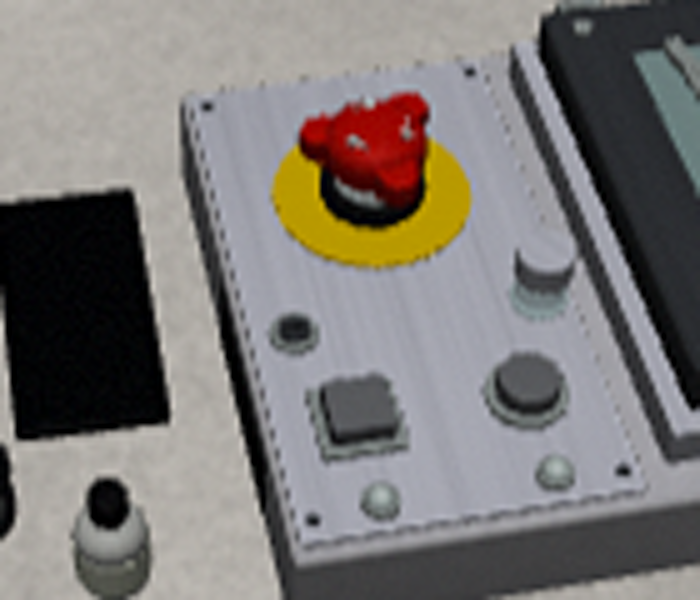

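The top picture shows the mushroom at about (233,234) px, with its lobes at about (231,222), (223,240) and (243,238). The square reset button is at (253.6,181), the round start button at (222.5,178.5) and the jar at (211.5,199).

```bash
cat > h.py <<'E'
import numpy as np,cv2
from scipy.spatial.transform import Rotation as R
from workcell import ctrl
def ray(n,uv):
    c=ctrl.camera_info(n); M=R.from_rotvec(c["attitude"]).as_matrix()
    d=M@np.array([(uv[0]-c["cx"])/c["fx"],(uv[1]-c["cy"])/c["fy"],1.]); return np.array(c["origin"]),d
def pz(n,uv,z):
    o,d=ray(n,uv); return (o+d*(z-o[2])/d[2])[:2]
def proj(n,P):
    c=ctrl.camera_info(n); M=R.from_rotvec(c["attitude"]).as_matrix()
    q=(np.atleast_2d(P)-c["origin"])@M
    return np.c_[q[:,0]/q[:,2]*c["fx"]+c["cx"],q[:,1]/q[:,2]*c["fy"]+c["cy"]]
E
python3 - <<'E'
from h import *
np.set_printoptions(precision=1,suppress=True)
o=ctrl.get_obs();print(R.from_rotvec(o["orientation"]).as_matrix())
for n in("top","scene"):
    im=cv2.imread(f"pics/{n}0.png");hsv=cv2.cvtColor(im,cv2.COLOR_BGR2HSV)
    x0,y0,x1,y1=(170,155,310,275) if n=="top" else (200,130,340,250)
    m=np.zeros(im.shape[:2],bool);m[y0:y1,x0:x1]=1
    ye=(abs(hsv[...,0].astype(int)-26)<7)&(hsv[...,1]>120)&m
    rd=((hsv[...,0]<10)|(hsv[...,0]>170))&(hsv[...,1]>120)&m
    cs,_=cv2.findContours((ye|rd).astype('u1') if n=="top" else ye.astype('u1'),cv2.RETR_EXTERNAL,cv2.CHAIN_APPROX_NONE)
    c=max(cs,key=len); pts=np.array([pz(n,p[0],76.5) for p in c]); h=cv2.convexHull(pts.astype('f4'))
    print(n,"plate",cv2.fitEllipse(h), "red centroid@110",pz(n,np.argwhere(rd)[:,::-1].mean(0),109))
    for t,z in(("reset_top",89),("start_top",89)):
        for d in ctrl.trace(t,n)[:3]:
            px=np.argwhere(d["pixels"]);print(t,d["p"],d["bbox"],pz(n,px[:,::-1].mean(0),z))
f=lambda u,v:(u/5+170,v/5+155)
print("reset",pz("top",f(418,130),89),"start",pz("top",f(262,115),89),"crown",pz("top",f(315,393),119))
for p in((306,333),(264,427),(367,416)):print("lobe",pz("top",f(*p),113))
g=lambda u,v:(u/5+200,v/5+130)
print("reset",pz("scene",g(360,407),89),"start",pz("scene",g(529,382),89))
print("deckscrews",[pz("top",f(*p),75) for p in((212,20),(488,45),(157,537),(441,563))])
print("deckscrews sc",[pz("scene",g(*p),75) for p in((622,470),(313,520),(470,72),(208,106))])
print("jar lid top",pz("top",f(205,220),107),pz("scene",g(545,250),107))
E
```

```text
[[-0.9  0.3  0. ]
 [ 0.3  0.9  0. ]
 [-0.   0.  -1. ]]
top plate ((480.3330078125, 49.45761489868164), (87.67766571044922, 88.2325668334961), 155.34100341796875) red centroid@110 [480.3  48.9]
reset_top 0.64 [290.9, 180.6, 307.1, 194.9] [585.1 -99.5]
start_top 0.58 [217.2, 169.3, 229.5, 184.2] [606.2  72.3]
scene plate ((480.58837890625, 51.769081115722656), (88.84591674804688, 89.0344467163086), 121.28531646728516) red centroid@110 [485.7  46.4]
reset_top 0.58 [262.1, 200.0, 283.2, 218.0] [603.1   2.2]
start_top 0.46 [201.3, 172.3, 234.2, 216.3] [521.9 -93.6]
reset [598.3   0.1] start [606.7  70.8] crown [479.   46.2]
lobe [505.6  50.3]
lobe [464.9  69.1]
lobe [468.8  24. ]
reset [604.    3.3] start [612.1  73.7]
deckscrews [array([653.8,  94.8]), array([639.4, -32.6]), array([417.4, 121.2]), array([403.4,  -6.6])]
deckscrews sc [array([655.2,  98.1]), array([641.5, -28.7]), array([419. , 125.1]), array([404.9,  -2.1])]
jar lid top [557.1  95. ] [561.3  99.9]
```

```bash
cat >> h.py <<'E'
def model(x,y,th,dz=0):
    a=np.linspace(0,2*np.pi,60)[:-1]; P=[]
    hub=[(r*np.cos(a)+x,r*np.sin(a)+y,np.full(59,z)) for r,z in((23,97),(23,108),(20,113),(12,117.5),(3,119))]
    sets=[[np.array(h).T for h in hub]]
    for k in range(3):
        t=th+k*2*np.pi/3; b=a[a<np.pi*1.01]-np.pi/2
        o=np.r_[np.c_[25+9*np.cos(b),9*np.sin(b)],[[0,9],[0,-9]]]
        xy=o@np.array([[np.cos(t),np.sin(t)],[-np.sin(t),np.cos(t)]])+[x,y]
        sets.append([np.c_[xy,np.full(len(xy),z)] for z in(99,113)])
    return [np.vstack(s)+[0,0,dz] for s in sets]
def mask(n,p):
    S=8; x0,y0=(200,200) if n=="top" else (240,135)
    m=np.zeros((70*S,70*S),np.uint8)
    for s in model(*p):
        uv=((proj(n,s)-[x0,y0]+.5)*S).astype('f4')
        cv2.fillConvexPoly(m,cv2.convexHull(uv).round().astype('i4'),1)
    return cv2.resize(m.astype('f4'),(70,70),interpolation=cv2.INTER_AREA),(x0,y0)
def fit(n,im,th0):
    from scipy.optimize import minimize
    hsv=cv2.cvtColor(im,cv2.COLOR_BGR2HSV)
    rd=(((hsv[...,0]<10)|(hsv[...,0]>170))&(hsv[...,1]>120)).astype('f4')
    m,(x0,y0)=mask(n,(480,50,th0)); t=rd[y0:y0+70,x0:x0+70]
    f=lambda q:np.abs(mask(n,(480+q[0],50+q[1],th0+q[2]/25))[0]-t).sum()
    r=minimize(f,[0,0,0],method="Nelder-Mead",options=dict(initial_simplex=[[0,0,0],[4,0,0],[0,4,0],[0,0,5]],xatol=.05,fatol=.2))
    return 480+r.x[0],50+r.x[1],np.degrees(th0+r.x[2]/25),r.fun,t.sum()
E
python3 - <<'E'
from h import *
for n in("top","scene"):
    im=cv2.imread(f"pics/{n}0.png")
    for th in (-.1,.1,.3): print(n,np.round(fit(n,im,th),2))
o=ctrl.get_obs();print(o["t"],np.round(R.from_rotvec(o["orientation"]).as_matrix(),4).tolist())
M=R.from_rotvec(o["orientation"]).as_matrix()
d=M.T@(np.array([480.5,50.5,405])-o["ee_pos"]);print(d, np.linalg.norm(d)/1000)
E
```

```text
top [480.65  49.44   6.17  76.66 391.  ]
top [480.32  49.12   5.51  76.45 391.  ]
top [480.59  49.4    5.6   76.61 391.  ]
scene [478.71  52.77   4.09  58.97 385.  ]
scene [478.96  52.43   4.18  59.55 385.  ]
scene [478.64  52.8    4.08  59.09 385.  ]
1.2 [[-0.9438, 0.3304, 0.0], [0.3304, 0.9438, 0.0], [-0.0, 0.0001, -1.0]]
[-4.36819053e+02 -4.18555468e+02 -3.30939839e-01] 0.60497906904788
```

Call:
jog_arm(steps=[[[-0.0243, -0.0232, 0, 0, 0, 0, 1], [-0.0243, -0.0232, 0, 0, 0, 0, 1], [-0.0243, -0.0232, 0, 0, 0, 0, 1], [-0.0243, -0.0232, 0, 0, 0, 0, 1], [-0.0243, -0.0232, 0, 0, 0, 0, 1], [-0.0243, -0.0232, 0, 0, 0, 0, 1], [-0.0243, -0.0232, 0, 0, 0, 0, 1], [-0.0243, -0.0232, 0, 0, 0, 0, 1], [-0.0243, -0.0232, 0, 0, 0, 0, 1], [-0.0243, -0.0232, 0, 0, 0, 0, 1], [-0.0243, -0.0232, 0, 0, 0, 0, 1], [-0.0243, -0.0232, 0, 0, 0, 0, 1], [-0.0243, -0.0232, 0, 0, 0, 0, 1], [-0.0243, -0.0232, 0, 0, 0, 0, 1], [-0.0243, -0.0232, 0, 0, 0, 0, 1], [-0.0243, -0.0232, 0, 0, 0, 0, 1], [-0.0243, -0.0232, 0, 0, 0, 0, 1], [-0.0243, -0.0232, 0, 0, 0, 0, 1], [0, 0, 0, 0, 0, 0, 1], [0, 0, 0, 0, 0, 0, 1]]])

```text
t: 2.87
ee_pos: [481.9, 49.8, 404.7]
orientation: [0.532, 3.096, 0.0]
ft_force: [0.1, 0.6, -0.6]
width: 0.2
```

Call:
jog_arm(steps=[[[0.0019, 0.0003, 0, 0, 0, 0, 1], [0, 0, 0.015, 0, 0, -3.5, 1], [0, 0, 0.015, 0, 0, -3.5, 1], [0, 0, 0.015, 0, 0, -3.5, 1], [0, 0, 0.015, 0, 0, -3.5, 1], [0, 0, 0.015, 0, 0, -3.5, 1], [0, 0, 0.01, 0, 0, -3.5, 1], [0, 0, 0.005, 0, 0, -3.5, 1], [0, 0, 0, 0, 0, 0, 1], [0, 0, 0, 0, 0, 0, 1]]])

```text
t: 3.7
ee_pos: [479.1, 53.2, 314.6]
orientation: [0.142, -3.138, -0.0]
ft_force: [-0.4, -0.0, -0.0]
width: 0.4
```

```bash
python3 - <<'E'
from h import *
o=ctrl.get_obs();M=R.from_rotvec(o["orientation"]).as_matrix();print(o["t"],o["ee_pos"],o["ft_force"],M.round(3).tolist(),o["qpos"],ctrl.tip_reach)
for n,(x,y) in(("top",(190,160)),("scene",(220,90))):
    im=cv2.cvtColor(ctrl.get_image(n),cv2.COLOR_RGB2BGR)
    cv2.imwrite(f"pics/{n}1.png",cv2.resize(im[y:y+120,x:x+120],None,fx=4.5,fy=4.5,interpolation=cv2.INTER_CUBIC))
E
```

```text
3.7 [479.12451394  53.20031738 314.63015321] [-0.3758525  -0.02147863 -0.00917922] [[-0.996, -0.091, -0.001], [-0.091, 0.996, 0.0], [0.001, 0.0, -1.0]] [ 8.58651644e-02  3.53529360e-01  2.00518638e+00  1.63690863e-04
  7.83671272e-01 -1.57581037e+00] 182.0
```

View pics/scene1.png

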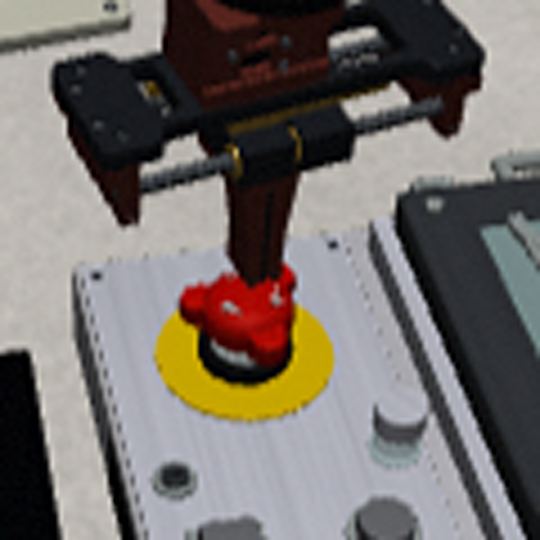

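The scene view shows the closed fingertips at about (262,275) in the crop, just above the crown. Next I correct y by about 2.4 mm and press.

Call:
jog_arm(steps=[[[-0.001, -0.0025, 0, 0, 0, 0, 1], [0, 0, 0.005, 0, 0, 0, 1], [0, 0, 0.004, 0, 0, 0, 1], [0, 0, 0.002, 0, 0, 0, 1], [0, 0, 0, 0, 0, 0, 1], [0, 0, 0, 0, 0, 0, 1]]])

```text
t: 4.3
ee_pos: [480.8, 49.6, 303.4]
orientation: [0.142, -3.138, 0.0]
ft_force: [0.5, -0.0, 0.4]
width: 0.3
```

Call:
jog_arm(steps=[[[0, 0, 0.001, 0, 0, 0, 1], [0, 0, 0.001, 0, 0, 0, 1], [0, 0, 0.001, 0, 0, 0, 1], [0, 0, 0.001, 0, 0, 0, 1], [0, 0, 0, 0, 0, 0, 1]]])

```text
t: 4.72
ee_pos: [481.0, 49.7, 300.1]
orientation: [-0.143, 3.138, -0.0]
ft_force: [-2.5, 0.1, 8.5]
width: 0.8
```

Call:
jog_arm(steps=[[[0, 0, 0.001, 0, 0, 0, 1], [0, 0, 0.001, 0, 0, 0, 1], [0, 0, 0.001, 0, 0, 0, 1], [0, 0, 0, 0, 0, 0, 1]]])

```text
t: 5.05
ee_pos: [480.9, 49.7, 296.8]
orientation: [-0.143, 3.138, -0.0]
ft_force: [-0.7, 1.1, 2.2]
width: 0.1
```

Call:
jog_arm(steps=[[[0, 0, 0.001, 0, 0, 0, 1], [0, 0, 0.001, 0, 0, 0, 1], [0, 0, 0.001, 0, 0, 0, 1], [0, 0, 0, 0, 0, 0, 1]]])

```text
t: 5.38
ee_pos: [480.8, 49.7, 293.3]
orientation: [0.143, -3.138, -0.0]
ft_force: [0.4, 0.6, -0.3]
width: 0.5
```

Call:
jog_arm(steps=[[[0, 0, 0.001, 0, 0, 0, 1], [0, 0, 0.0005, 0, 0, 0, 1], [0, 0, 0, 0, 0, 0, 1], [0, 0, 0, 0, 0, 0, 1]]])

```text
t: 5.72
ee_pos: [480.9, 49.7, 292.8]
orientation: [-0.143, 3.138, -0.0]
ft_force: [-3.0, -0.7, 10.4]
width: 0.5
```

Call:
jog_arm(steps=[[[0, 0, -0.005, 0, 0, 0, 1], [0, 0, -0.01, 0, 0, 0, 1], [0, 0, -0.015, 0, 0, 0, 1], [-0.016, 0.0145, 0, 0, 0, 0, 1], [-0.016, 0.0145, 0, 0, 0, 0, 1], [0, 0, 0, 0, 0, 0, 1], [0, 0, 0, 0, 0, 0, 1]]])

```text
t: 6.3
ee_pos: [510.5, 81.9, 322.7]
orientation: [-0.145, 3.138, -0.0]
ft_force: [-0.3, -0.9, -0.7]
width: 0.4
```

```bash
python3 - <<'E'
from h import *
o=ctrl.get_obs();M=R.from_rotvec(o["orientation"]).as_matrix();print(o["t"],o["ee_pos"],o["ft_force"],M.round(3).tolist())
for n,(x,y) in(("top",(190,160)),("scene",(220,90))):
    im=cv2.cvtColor(ctrl.get_image(n),cv2.COLOR_RGB2BGR)
    cv2.imwrite(f"pics/{n}2.png",cv2.resize(im[y:y+120,x:x+120],None,fx=4.5,fy=4.5,interpolation=cv2.INTER_CUBIC))
    if n=="scene": print(fit(n,im,.09))
E
```

```text
6.3 [510.46146845  81.93910784 322.65065628] [-0.34356212 -0.88441473 -0.71179622] [[-0.996, -0.092, 0.001], [-0.092, 0.996, -0.0], [-0.001, -0.0, -1.0]]
(np.float64(486.9602584483622), np.float64(48.42182433849087), np.float64(6.056504747805074), np.float64(361.15625), np.float32(693.0))
```

View pics/scene2.png

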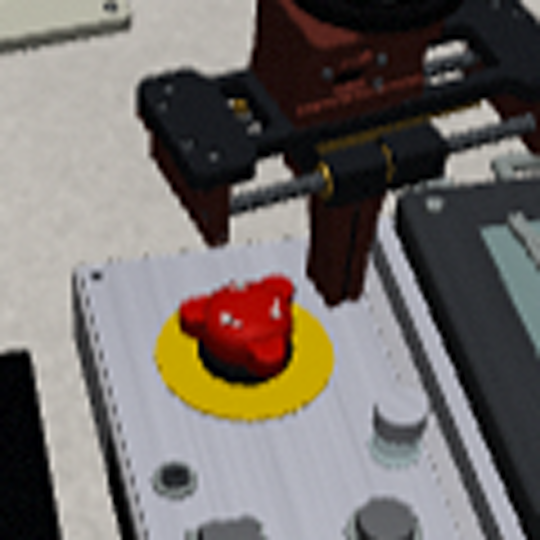

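View pics/top2.png

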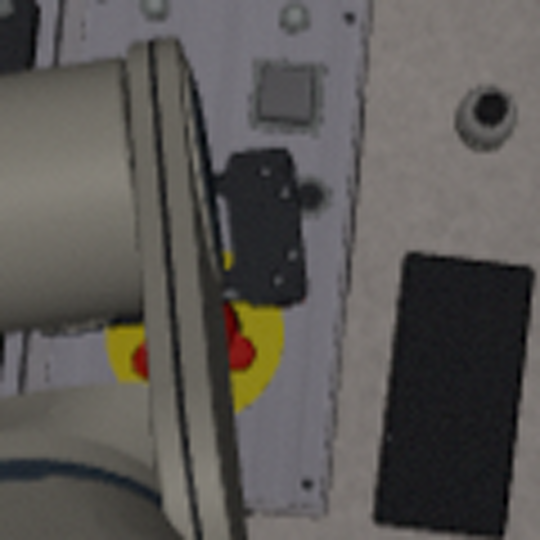

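The head sits lower in the picture, so it has latched. The closed fingers are clear of it on the +y side of the lobe at (265,350) px in the crop. Next I descend beside that lobe.

Call:
jog_arm(steps=[[[0, 0, 0.01, 0, 0, 0, 1], [0, 0, 0.01, 0, 0, 0, 1], [0, 0, 0.008, 0, 0, 0, 1], [0, 0, 0.007, 0, 0, 0, 1], [0, 0, 0.006, 0, 0, 0, 1], [0, 0, 0.005, 0, 0, 0, 1], [0, 0, 0, 0, 0, 0, 1], [0, 0, 0, 0, 0, 0, 1]]])

```text
t: 7.07
ee_pos: [510.1, 81.5, 275.8]
orientation: [0.143, -3.138, 0.0]
ft_force: [-0.2, -0.1, -0.9]
width: 0.3
```

```bash
python3 - <<'E'
from h import *
o=ctrl.get_obs();M=R.from_rotvec(o["orientation"]).as_matrix();print(o["t"],o["ee_pos"],o["ft_force"],M.round(3).tolist())
for n,(x,y) in(("scene",(220,90)),):
    im=cv2.cvtColor(ctrl.get_image(n),cv2.COLOR_RGB2BGR)
    cv2.imwrite(f"pics/{n}3.png",cv2.resize(im[y:y+120,x:x+120],None,fx=4.5,fy=4.5,interpolation=cv2.INTER_CUBIC))
E
```

```text
7.0667 [510.07893463  81.49811571 275.79131274] [-0.23546822 -0.12039774 -0.90520248] [[-0.996, -0.091, -0.001], [-0.091, 0.996, -0.0], [0.001, -0.0, -1.0]]
```

View pics/scene3.png

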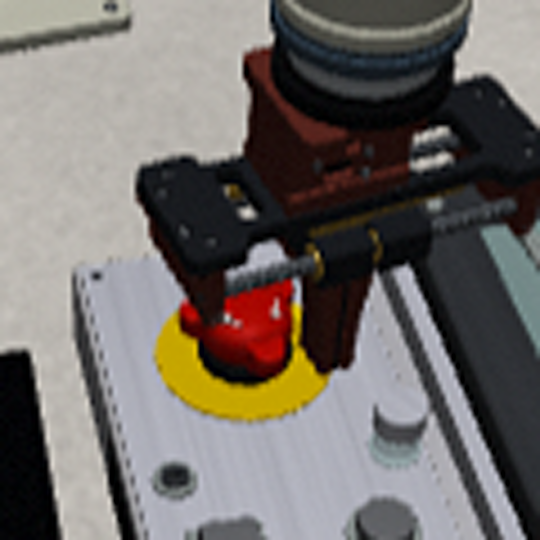

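Call:
jog_arm(steps=[[[0, -0.002, 0, 0, 0, 0, 1], [0, -0.002, 0, 0, 0, 0, 1], [0, -0.001, 0, 0, 0, 0, 1], [0, -0.001, 0, 0, 0, 0, 1], [0, 0, 0, 0, 0, 0, 1]]])

```text
t: 7.53
ee_pos: [510.7, 75.3, 276.4]
orientation: [-0.142, 3.138, -0.0]
ft_force: [-0.1, 0.1, 0.2]
width: 0.8
```

Call:
jog_arm(steps=[[[0, -0.001, 0, 0, 0, 0, 1], [0, -0.001, 0, 0, 0, 0, 1], [0, -0.001, 0, 0, 0, 0, 1], [0, 0, 0, 0, 0, 0, 1]]])

```text
t: 7.87
ee_pos: [511.0, 72.4, 276.2]
orientation: [-0.142, 3.138, 0.0]
ft_force: [-0.1, 0.6, -0.7]
width: 0.7
```

Call:
jog_arm(steps=[[[0, -0.001, 0, 0, 0, 0, 1], [0, -0.001, 0, 0, 0, 0, 1], [0, -0.001, 0, 0, 0, 0, 1], [0, 0, 0, 0, 0, 0, 1]]])

```text
t: 8.2
ee_pos: [511.7, 69.7, 276.4]
orientation: [-0.142, 3.137, 0.001]
ft_force: [1.9, 4.6, 0.4]
width: 0.5
```

Call:
jog_arm(steps=[[[-0.0011, -0.0023, 0, 0, 0, 4, 1], [-0.0011, -0.0023, 0, 0, 0, 4, 1], [-0.0011, -0.0023, 0, 0, 0, 4, 1], [-0.0011, -0.0023, 0, 0, 0, 4, 1], [0, 0, 0, 0, 0, 0, 1]]])

```text
t: 8.62
ee_pos: [516.1, 60.4, 276.7]
orientation: [0.3, 3.125, 0.001]
ft_force: [1.3, 4.1, 3.5]
width: 0.6
```

```bash
python3 - <<'E'
from h import *
o=ctrl.get_obs();M=R.from_rotvec(o["orientation"]).as_matrix();print(o["t"],o["ee_pos"],o["ft_force"],M.round(3).tolist())
print("axis in tool",M.T@(np.array([480.4,50.5,0])-o["ee_pos"]), M.T@o["ft_force"])
for n,(x,y) in(("scene",(220,90)),):
    im=cv2.cvtColor(ctrl.get_image(n),cv2.COLOR_RGB2BGR)
    cv2.imwrite(f"pics/{n}4.png",cv2.resize(im[y:y+120,x:x+120],None,fx=4.5,fy=4.5,interpolation=cv2.INTER_CUBIC))
E
```

```text
8.6167 [516.07522052  60.36685466 276.74053425] [1.28873714 4.11672928 3.50359213] [[-0.982, 0.19, 0.002], [0.19, 0.982, 0.001], [-0.002, 0.001, -1.0]]
axis in tool [ 33.59996777 -16.71551379 276.67134518] [-0.48738898  4.28978534 -3.49909344]
```

View pics/scene4.png

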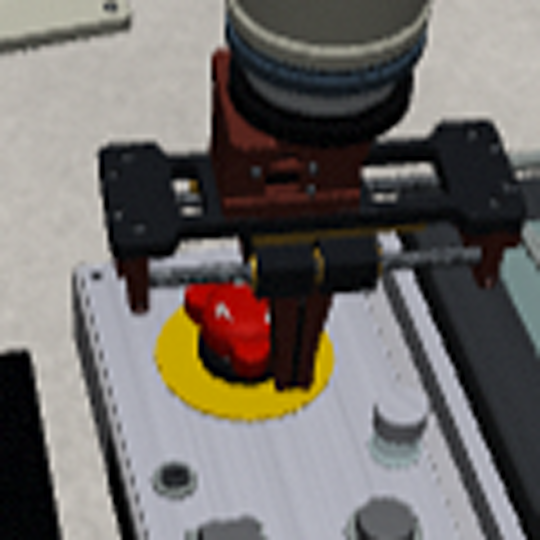

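Finger at (290,365) px in the crop is turning the lobe smoothly (~4.3 N). Continue.

Call:
jog_arm(steps=[[[-0.0009, -0.0024, 0, 0, 0, 4, 1], [-0.0009, -0.0024, 0, 0, 0, 4, 1], [-0.0009, -0.0024, 0, 0, 0, 4, 1], [-0.0009, -0.0024, 0, 0, 0, 4, 1], [-0.0009, -0.0024, 0, 0, 0, 4, 1], [0, 0, 0, 0, 0, 0, 1]]])

```text
t: 9.17
ee_pos: [516.8, 47.5, 277.0]
orientation: [0.836, 3.025, 0.002]
ft_force: [3.5, 3.4, 4.1]
width: 0.6
```

```bash
python3 - <<'E'
from h import *
o=ctrl.get_obs();M=R.from_rotvec(o["orientation"]).as_matrix();print(o["t"],o["ee_pos"],o["ft_force"],M.round(3).tolist())
print("axis in tool",M.T@(np.array([480.4,50.5,0])-o["ee_pos"]), M.T@o["ft_force"])
for n,(x,y) in(("scene",(220,90)),):
    im=cv2.cvtColor(ctrl.get_image(n),cv2.COLOR_RGB2BGR)
    cv2.imwrite(f"pics/{n}5.png",cv2.resize(im[y:y+120,x:x+120],None,fx=4.5,fy=4.5,interpolation=cv2.INTER_CUBIC))
E
```

```text
9.1667 [516.84165277  47.52293263 276.96155292] [3.4931617  3.42063529 4.12149611] [[-0.858, 0.513, 0.003], [0.513, 0.858, 0.0], [-0.003, 0.002, -1.0]]
axis in tool [ 33.58781807 -16.71582369 276.8338825 ] [-1.2531844   4.73715098 -4.1083554 ]
```

View pics/scene5.png

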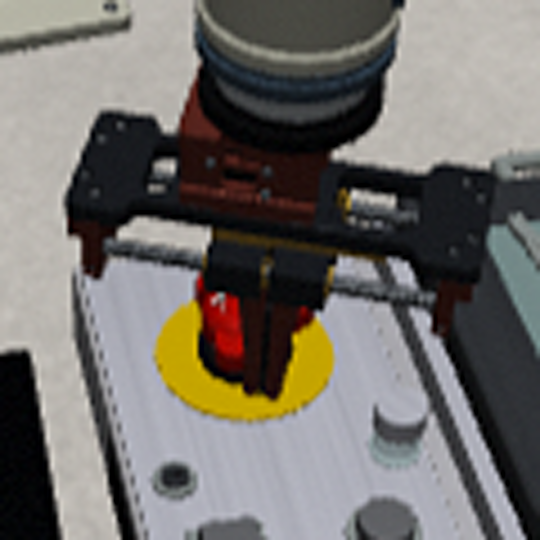

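Call:
jog_arm(steps=[[[-0.0009, -0.0024, 0, 0, 0, 4, 1], [-0.0009, -0.0024, 0, 0, 0, 4, 1], [-0.0009, -0.0024, 0, 0, 0, 4, 1], [0, 0, 0, 0, 0, 0, 1], [0, 0, 0, 0, 0, 0, 1]]])

```text
t: 9.63
ee_pos: [515.2, 40.1, 276.9]
orientation: [1.142, 2.922, 0.003]
ft_force: [5.1, 3.0, 3.5]
width: 0.2
```

```bash
python3 - <<'E'
from h import *
o=ctrl.get_obs();M=R.from_rotvec(o["orientation"]).as_matrix();print(o["t"],o["ee_pos"],o["ft_force"],M.round(3).tolist())
print("axis in tool",M.T@(np.array([480.4,50.5,0])-o["ee_pos"]), M.T@o["ft_force"])
for n,(x,y) in(("scene",(220,90)),):
    im=cv2.cvtColor(ctrl.get_image(n),cv2.COLOR_RGB2BGR)
    cv2.imwrite(f"pics/{n}6.png",cv2.resize(im[y:y+120,x:x+120],None,fx=4.5,fy=4.5,interpolation=cv2.INTER_CUBIC))
E
```

```text
9.6333 [515.20296369  40.1321741  276.893402  ] [5.10549712 3.02776457 3.47512154] [[-0.735, 0.678, 0.004], [0.678, 0.735, 0.0], [-0.003, 0.003, -1.0]]
axis in tool [ 33.46099416 -16.78137904 276.74436102] [-1.71070352  5.69719737 -3.4533121 ]
```

View pics/scene6.png

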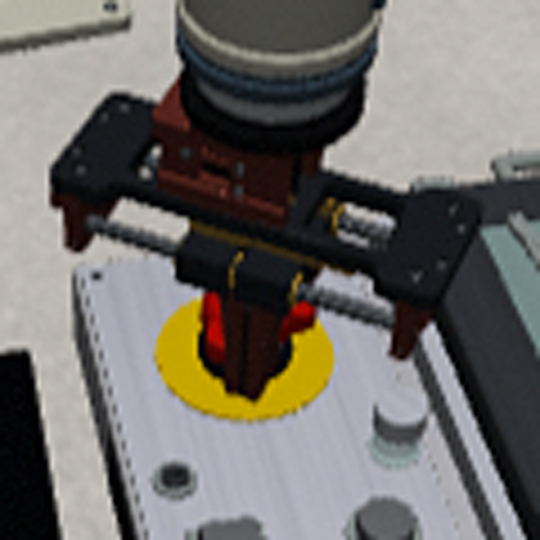

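Call:
jog_arm(steps=[[[-0.006, 0.006, 0, 0, 0, 0, 1], [-0.015, 0.005, 0, 0, 0, 0, 1], [-0.015, 0, 0, 0, 0, 0, 1], [-0.005, 0, -0.01, 0, 0, 0, 1], [0, 0, -0.02, 0, 0, 0, 1], [0, 0, -0.025, 0, 0, 0, 1], [0, 0, 0, 0, 0, 0, 1], [0, 0, 0, 0, 0, 0, 1]]])

```text
t: 10.35
ee_pos: [551.7, 19.8, 332.6]
orientation: [1.145, 2.923, 0.001]
ft_force: [0.5, 0.1, -0.2]
width: 0.6
```

```bash
python3 - <<'E'
from h import *
o=ctrl.get_obs();M=R.from_rotvec(o["orientation"]).as_matrix();print(o["t"],o["ee_pos"],o["ft_force"],M.round(3).tolist())
for n,(x,y) in(("scene",(220,90)),("top",(190,160))):
    im=cv2.cvtColor(ctrl.get_image(n),cv2.COLOR_RGB2BGR)
    cv2.imwrite(f"pics/{n}7.png",cv2.resize(im[y:y+120,x:x+120],None,fx=4.5,fy=4.5,interpolation=cv2.INTER_CUBIC))
E
```

```text
10.35 [551.74728584  19.83275777 332.59411599] [ 0.48467504  0.06339683 -0.16324417] [[-0.734, 0.679, 0.002], [0.679, 0.734, -0.0], [-0.002, 0.001, -1.0]]
```

View pics/scene7.png

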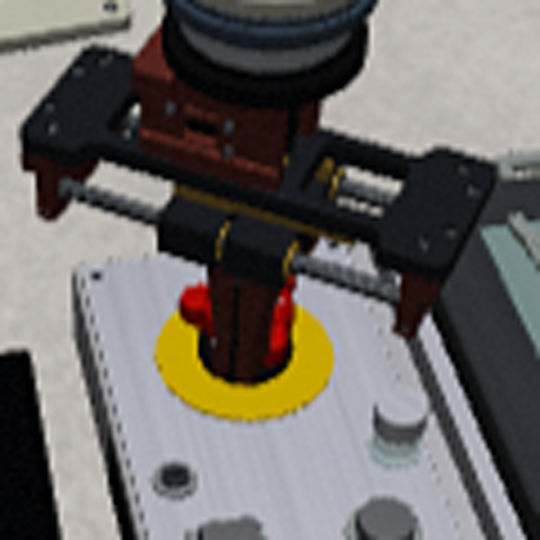

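View pics/top7.png

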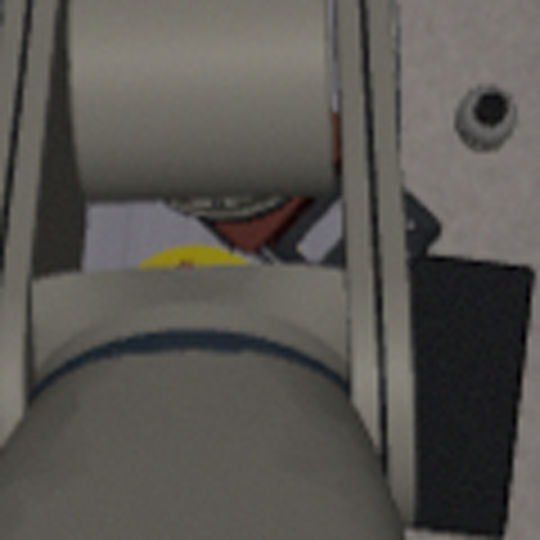

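Call:
jog_arm(steps=[[[-0.0163, 0.0069, 0, 0, 0, 0, 1], [-0.0163, 0.0069, 0, 0, 0, 0, 1], [-0.0163, 0.0069, 0, 0, 0, 0, 1], [0, 0, 0.01, 0, 0, 0, 1], [0, 0, 0.01, 0, 0, 0, 1], [0, 0, 0.01, 0, 0, 0, 1], [0, 0, 0.01, 0, 0, 0, 1], [0, 0, 0, 0, 0, 0, 1], [0, 0, 0, 0, 0, 0, 1]]])

```text
t: 11.2
ee_pos: [600.5, 2.6, 289.9]
orientation: [-1.145, -2.923, 0.002]
ft_force: [-0.3, -0.5, 0.4]
width: 0.6
```

```bash
python3 - <<'E'
from h import *
o=ctrl.get_obs();M=R.from_rotvec(o["orientation"]).as_matrix();print(o["t"],o["ee_pos"],o["ft_force"],M.round(3).tolist())
for n,(x,y) in(("scene",(220,110)),):
    im=cv2.cvtColor(ctrl.get_image(n),cv2.COLOR_RGB2BGR)
    cv2.imwrite(f"pics/{n}8.png",cv2.resize(im[y:y+120,x:x+120],None,fx=5,fy=5,interpolation=cv2.INTER_CUBIC))
    tip=o["ee_pos"]+M[:,2]*182; print("tip px",(proj(n,tip)-[x,y]+.5)*5-.5)
E
```

```text
11.2 [600.53264312   2.58997605 289.89801532] [-0.32836871 -0.52543239  0.42854049] [[-0.734, 0.679, -0.003], [0.679, 0.734, 0.0], [0.002, -0.002, -1.0]]
tip px [[259.23231921 473.03728831]]
```

View pics/scene8.png

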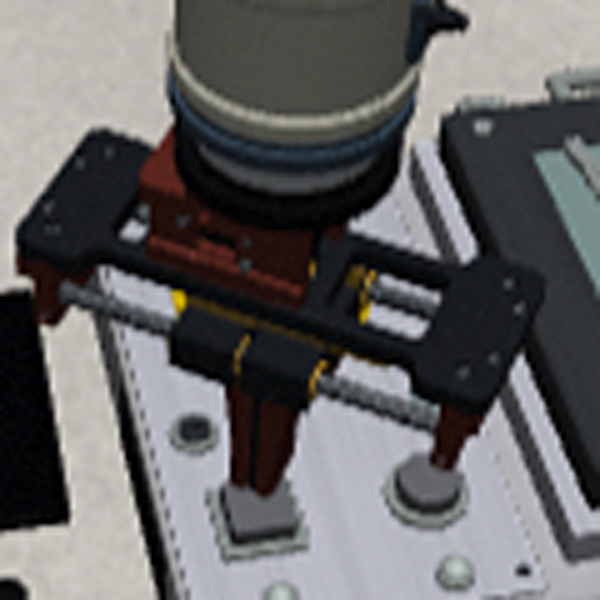

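The closed tips at (262,490) in the crop are above the square cap at (262,510), well clear of the round start cap at (430,485). Next I press.

Call:
jog_arm(steps=[[[-0.001, 0, 0.006, 0, 0, 0, 1], [0, 0, 0.006, 0, 0, 0, 1], [0, 0, 0.003, 0, 0, 0, 1], [0, 0, 0.002, 0, 0, 0, 1], [0, 0, 0.001, 0, 0, 0, 1], [0, 0, 0.001, 0, 0, 0, 1], [0, 0, 0, 0, 0, 0, 1]]])

```text
t: 11.83
ee_pos: [602.2, 1.6, 272.1]
orientation: [-1.146, -2.925, 0.0]
ft_force: [-0.3, -0.1, 0.1]
width: 0.2
```

Call:
jog_arm(steps=[[[0, 0, 0.001, 0, 0, 0, 1], [0, 0, 0.001, 0, 0, 0, 1], [0, 0, 0.001, 0, 0, 0, 1], [0, 0, 0.0005, 0, 0, 0, 1], [0, 0, 0, 0, 0, 0, 1], [0, 0, 0, 0, 0, 0, 1]]])

```text
t: 12.33
ee_pos: [602.3, 1.6, 268.9]
orientation: [1.146, 2.925, 0.0]
ft_force: [-0.8, 1.1, 4.2]
width: 0.5
```

Call:
jog_arm(steps=[[[0, 0, 0.001, 0, 0, 0, 1], [0, 0, 0.001, 0, 0, 0, 1], [0, 0, 0, 0, 0, 0, 1], [0, 0, 0, 0, 0, 0, 1]]])

```text
t: 12.67
ee_pos: [602.4, 1.6, 267.3]
orientation: [1.146, 2.925, 0.0]
ft_force: [-1.3, -0.2, 8.2]
width: 0.5
```

Call:
jog_arm(steps=[[[0, 0, 0.001, 0, 0, 0, 1], [0, 0, 0.0005, 0, 0, 0, 1], [0, 0, 0, 0, 0, 0, 1], [0, 0, 0, 0, 0, 0, 1]]])

```text
t: 13.0
ee_pos: [602.4, 1.6, 267.1]
orientation: [1.146, 2.924, 0.0]
ft_force: [-5.2, -0.7, 19.4]
width: 0.6
```

Call:
jog_arm(steps=[[[0, 0, -0.005, 0, 0, 0, 1], [0, 0, -0.02, 0, 0, 0, 1], [0, 0, -0.025, 0, 0, 0, 1], [0, 0, -0.025, 0, 0, 0, 1], [0, 0, -0.025, 0, 0, 0, 1], [-0.0225, -0.0133, 0, 0, 0, 0, 1], [-0.0225, -0.0133, 0, 0, 0, 0, 1], [-0.0225, -0.0133, 0, 0, 0, 0, 1], [-0.0225, -0.0133, 0, 0, 0, 0, 1], [-0.0225, -0.0133, 0, 0, 0, 0, 1], [-0.0225, -0.0133, 0, 0, 0, 0, 1], [-0.0225, -0.0133, 0, 0, 0, 0, 1], [-0.0225, -0.0133, 0, 0, 0, 0, 1], [0, 0, 0, 0, 0, 0, 1]]])

```text
t: 14.17
ee_pos: [662.6, -202.8, 364.6]
orientation: [1.15, 2.922, -0.002]
ft_force: [-0.6, -0.4, -0.1]
width: 0.4
```

```bash
python3 - <<'E'
from h import *
o=ctrl.get_obs();print(o["t"],o["ee_pos"],o["ft_force"])
for n,(x,y) in(("scene",(200,130)),("top",(170,155))):
    im=cv2.cvtColor(ctrl.get_image(n),cv2.COLOR_RGB2BGR); cv2.imwrite(f"pics/{n}9full.png",im)
    a=im[y:y+120,x:x+140]; b=cv2.imread(f"pics/{n}0.png")[y:y+120,x:x+140]
    cv2.imwrite(f"pics/{n}9.png",cv2.resize(np.vstack([a,b]),None,fx=2.5,fy=2.5,interpolation=cv2.INTER_CUBIC))
    print(n,np.round(fit(n,im,.09),2))
E
```

```text
14.1667 [ 662.57185304 -202.75873915  364.57206551] [-0.6452187  -0.4300588  -0.05469835]
scene [478.65  52.55   4.59  60.98 383.  ]
top [480.38  49.46   5.77  74.   394.  ]
```

View pics/scene9.png

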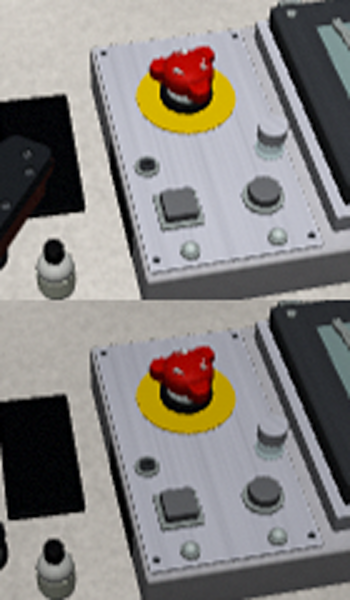

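View pics/top9.png

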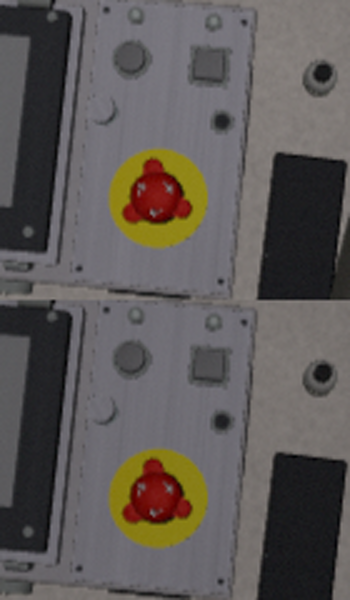

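The before and after pictures match in both cameras: the head is up and turned back, both buttons are out, and the loose things in these crops (the solder spool, tweezers and screwdriver are mostly outside them) are where they were.

```bash
python3 - <<'E'
from workcell import ctrl
print(ctrl.close_job())
E
```

```text
the job is handed in; nothing more can be done
None
```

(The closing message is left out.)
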